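# Turn the kitting carousel to bring the gas cylinder to the front

## Task

Turn the kitting carousel by pushing the upright pegs on its rim with the fingertips, smoothly and without flinging it round, until the gas cylinder with the crossbar handle on top stands squarely at the steel tongue that sticks out from the carousel's foot; either direction will do. Leave it at rest there. Everything on the carousel stays standing in its cup, neither touched nor lifted, and the other things on the bench stay where they are.

Things in the scene. Friction and masses are not known exactly. Their poses are not given: they have to be found in the camera images.
- stand: Fixed foot of the carousel: dark steel disc 220 mm across. Origin: on the turning axis, at bench height; z up. A flat steel tongue 26 mm wide points along its own -x axis and sticks out from under the turning disc to 185 mm from the axis, at most 30 mm high: this marks the front.
- disc_top (a point): Centre of the top of the turning grey disc, 45 mm above the bench, on the turning axis; turns with the disc. The disc is 274 mm across and carries six black cups centred 70 mm from the axis, 60 degrees apart, and six rim pegs halfway between the cups.
- peg (a point): Top centre of one of the six rim pegs; turns with the disc. All pegs are alike: upright steel, 12 mm in diameter, centred 125 mm from the axis, 60 degrees apart, standing 60 mm above the disc (tops 105 mm above the bench).
- carousel (a joint): How far the disc has been turned since the start (rad): 0 at the start, growing counter-clockwise seen from above; turns more than a full turn either way. Light friction (about 2 N at a peg); it stays where it is left.
- pick_spot (a point): Point fixed to the stand, over the tongue: 70 mm from the axis, 45 mm above the bench, at disc-top height. The gas cylinder's underside centre belongs here.
- cartridge: The gas cylinder to bring to the front: plain steel, 37 mm diameter, 92 mm tall, domed shoulder, slim 12 mm neck and on top a level crossbar handle (46 x 10 x 10 mm): the only thing with a crossbar; stands upright in a round black cup (rim 16 mm above the disc, about 2 mm of play). Origin: centre of its underside.
- torch: Metal torch on its tail, 37 mm body, 50 mm wide head on top, 90 mm tall; stands upright in a round black cup (rim 16 mm above the disc, about 2 mm of play). Origin: centre of its underside.
- jar: White jar with grey cap, 37 mm diameter, 62 mm tall; stands upright in a round black cup (rim 16 mm above the disc, about 2 mm of play). Origin: centre of its underside.
- tin: Low steel tin, 37 mm diameter, 42 mm tall; stands upright in a round black cup (rim 16 mm above the disc, about 2 mm of play). Origin: centre of its underside.
- tube: Straight steel tube, 37 mm diameter, 88 mm tall, no neck; stands upright in a round black cup (rim 16 mm above the disc, about 2 mm of play). Origin: centre of its underside.
- tape: Bystander: roll of tape lying flat, 100 mm across, 48 mm high, right of the carousel. Origin: centre of its underside.
- screwdriver: Bystander: screwdriver lying to the right of the carousel. Origin: centre of its underside.
- mug: Bystander: white mug, 80 mm across, 90 mm tall, left of the carousel. Origin: centre of its underside.
- kitbox: Bystander: closed cardboard box 120 x 90 x 50 mm, left of the carousel. Origin: centre of its underside.
Things that resemble listed ones, but are neither listed nor needed, are in the scene too. Leave any purple or red look-alike of the torch alone.

How it is judged:
At the end, for the whole second after the job is handed in: The gas cylinder's axis is within 14 mm (about 11 degrees of turn) of the point over the tongue, the carousel is at rest, and all five items stand upright in their cups (horizontal distance between cartridge and pick_spot below 0.014 m and velocity of joint carousel between -0.03 and 0.03 rad/s and horizontal distance between cartridge and stand between 0.062 and 0.078 m and height (world z) of each of cartridge, torch, jar, tin, tube below 0.052 m and angle between each of cartridge, torch, jar, tin, tube's own z axis and vertical below 0.2 rad and horizontal distance between torch and stand between 0.062 and 0.078 m and horizontal distance between jar and stand between 0.062 and 0.078 m and horizontal distance between tin and stand between 0.062 and 0.078 m and horizontal distance between tube and stand between 0.062 and 0.078 m); the robot touches nothing.
It fails at once if an item on the carousel is lifted out or tipped (height (world z) of any of cartridge, torch, jar, tin, tube above 0.056 m or angle between any of cartridge, torch, jar, tin, tube's own z axis and vertical above 0.3 rad).
It fails at once if the robot pushes or holds an item standing on the carousel instead of the rim (contact force between any of the fingers, the arm and cartridge above 1 N or contact force between any of the fingers, the arm and torch above 1 N or contact force between any of the fingers, the arm and jar above 1 N or contact force between any of the fingers, the arm and tin above 1 N or contact force between any of the fingers, the arm and tube above 1 N).
It fails at once if the carousel is flung round (faster than 4 rad/s) (velocity of joint carousel above 4 rad/s or velocity of joint carousel below -4 rad/s).
It fails at once if another thing on the bench is moved by more than 30 mm (distance of any of tape, screwdriver, mug, kitbox from where it was at the start of the episode above 0.03 m).
It also fails if it takes over 72 s, if anything falls off the work surface, if the arm or the gripper's body presses on something with over 40 N, if the wrist force passes 120 N, or if a joint passes its speed limit or range.

## Robot

A 6-joint arm with a two-finger parallel gripper is mounted at the origin on the work surface. World frame = base frame: x ahead of the robot, y to its left, z up, the work surface at z = 0. Lengths are in m, angles in rad, forces in N, time in s.
With the tool pointing down it reaches from about 0.425 to 0.95 m from the base axis. Payload 3.5 kg.
Tool frame: the origin (TCP) lies midway between the tips of the shut fingers; the grasp point (between the pads) lies 19 mm behind it; z points along the fingers, y is the line along which they close (so a half turn about z gives the same grasp; the last joint's range is limited). The gripper opens to 85 mm and grips with 20 to 120 N. Pads are 22 mm wide; open, the fingers measure 114 mm over their backs; the gripper's body (76 mm by 85 mm) begins 54 mm behind the grasp point. The pads swing forward as they close: fully open they stand 13 mm farther back than shut.
Start: joints at [-1.273, 0.286, 1.577, -0, 1.279, -0.15], TCP at [0.292, -0.608, 0.198] pointing down, gripper open.
Joint ranges: [-2.77, 2.77], [-0.9, 2.22], [0.21, 2.48], [-1.53, 4.67], [0.24, 2.81], [-2.84, 2.84]. Speed limits (rad/s): [2.79, 2.79, 3.14, 3.14, 3.14, 3.14].

## Interface

Orientations are given as a unit quaternion [x, y, z, w].
In Python, from plant import ctrl, cams, order gives the robot as it stands.
- The arm moves only by the tool move_arm, never from a script. Its argument "plan" is one flat list of numbers, 7 for each row, row after row: the shift along the world's x, y, z in mm, then the turn, a rotation vector about the world's x, y, z in degrees, then the finger opening in mm, from 0 to 85.4. A call has 1 to 12 rows; each row shifts and turns the commanded pose from where the row before left it; what a row does not reach is not made up. A row lasts 1/10 s, in which the tool goes at most 50 mm and 8.59 degrees, less where a joint would pass 70% of its speed; a pose out of reach is approached as far as the arm can. A call is refused whole if a number of a shift passes 50 or a number of a turn 8.59, either way. A call with a gripper value outside its range is refused whole. The fingers move at their own pace and stop on an object; "newtons" is the grip in N (left out, the last holds). Time passes only in rows, so rows that do not move let the fingers close. It gives the time, the measured TCP pose, the force, the opening and the grip force at its end, in the units of the state.
- ctrl.get_state(): the state, without advancing time (a new reading comes with each control period).
- cams.read_camera(name): name is "side" or "top" or "wrist"; returns a dict with "color" (400x640x3 uint8, red, green, blue), "fov_y" (degrees; the focal length in pixels is half the picture's height over the tangent of half this angle, whatever the lens; pixels are square), "cx", "cy" (the principal point, pixels), "k1" (the pictures are not rectified: a ray, as slopes to the right and down, at radius r is drawn at 1 + k1 r^2 times it, then the intrinsics apply), "origin" and "orientation" of the camera in the world; the wrist camera has in their place "T_tool_cam" (4x4, takes a point from camera to tool coordinates, whose origin is the TCP and whose axes are the flange's). Camera axes: x right, y up, looking along -z (the intrinsics and any distortion apply to the point x, -y, -z); pixel columns grow to the right and rows downward; lengths in m; the calibration is good to about 2 mm. A picture is of the moment at which its call begins: read the wrist's pose just before it. There is no depth.
- order.sign_off(): hands the job in; it is judged then, once.
The state is a dict: "time": time; "qpos": joint angles; "dq": joint speeds; "joint_efforts": joint torques, N m; "eef_pos": TCP position; "tcp_rot": TCP orientation; "contact_force": force on the tool from outside, world axes, zero at the start; "wrist_torque": the same for the moment, N m; "opening": opening from 0.0 (shut) to 1.0 (fully open); "finger_force": force on a finger pad.
Only numpy, scipy, OpenCV 4.12 (cv2) and the standard library are available. Lean on these libraries where they do the work, as an engineer would, in place of code of your own. Each camera call takes 0.05 s, during which the arm holds its last target. There are 200 camera calls.

## Working session

There is one attempt and no reset: what is moved stays moved. The work goes in short steps, Python scripts to look and compute and a tool call to move; the robot and the scene stay as the last step left them, time stands still between calls to the robot, and variables do not carry over. Pictures are saved under pics/ and viewed, at most 10 in all, crops included, and the job is handed in when it is done.

Besides the shell and the picture viewer there is one more tool, called after "Call:" by a JSON object that holds its "method" and its "body". move_arm: Moves the arm, as the interface text tells. Its arguments: {"type":"object","properties":{"plan":{"type":"array","items":{"type":"number"}},"newtons":{"type":"number"}},"required":["plan"]}

```bash
mkdir -p pics
cat > h.py <<'E'
import numpy as np, cv2
from scipy.spatial.transform import Rotation as R
from plant import ctrl, cams, order
def ray(c,u,v):
    f=200/np.tan(np.radians(c["fov_y"])/2)
    d=np.array([u-c["cx"],v-c["cy"]])/f; s=d.copy()
    for _ in range(20): s=d/(1+c["k1"]*(s@s))
    return np.array(c["origin"]),R.from_quat(c["orientation"]).apply([s[0],-s[1],-1])
def on(c,u,v,z):
    o,d=ray(c,u,v); return o+d*(z-o[2])/d[2]
def px(c,p):
    f=200/np.tan(np.radians(c["fov_y"])/2)
    q=R.from_quat(c["orientation"]).inv().apply(np.array(p)-c["origin"])
    s=np.array([q[0],-q[1]])/-q[2]; return s*(1+c["k1"]*(s@s))*f+[c["cx"],c["cy"]]
def shot(n,fn):
    c=cams.read_camera(n); cv2.imwrite(f"pics/{fn}.png",c["color"][:,:,::-1]); return c
E
python3 - <<'E'
from h import *
for n in("top","side"):
    c=shot(n,n+"0"); print(n,{k:v for k,v in c.items() if k!="color"})
s=ctrl.get_state();print(s["time"],s["eef_pos"],s["tcp_rot"],s["opening"])
E
```

```text
top {'fov_y': 45.86951223323394, 'cx': 321.98301851045323, 'cy': 198.02462215977582, 'k1': 0.005811021369407057, 'origin': array([0.39947804, 0.00504343, 1.64257112]), 'orientation': array([ 0.03845689, -0.03043772, -0.70257797,  0.70991465])}
side {'fov_y': 42.05768170863931, 'cx': 321.82354308529244, 'cy': 201.12386521455798, 'k1': -0.08679095943347685, 'origin': array([0.47345995, 1.09366087, 0.8270356 ]), 'orientation': array([-0.02089089,  0.4687345 ,  0.88264991, -0.02794049])}
0.1 [ 0.29207083 -0.6078133   0.19716976] [ 9.75044772e-01  2.22005762e-01 -8.41457420e-05 -1.06203011e-03] 0.9992595015563422
```

View pics/top0.png

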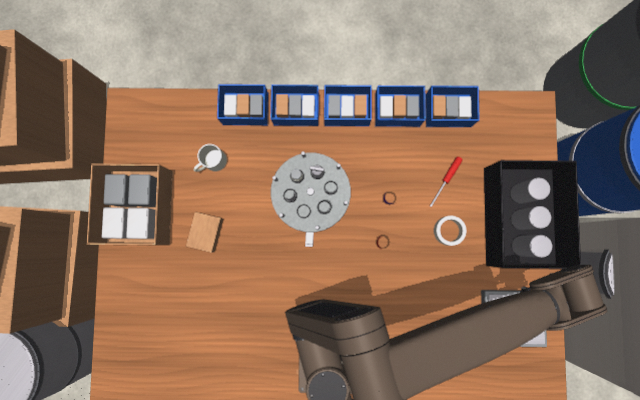

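View pics/side0.png

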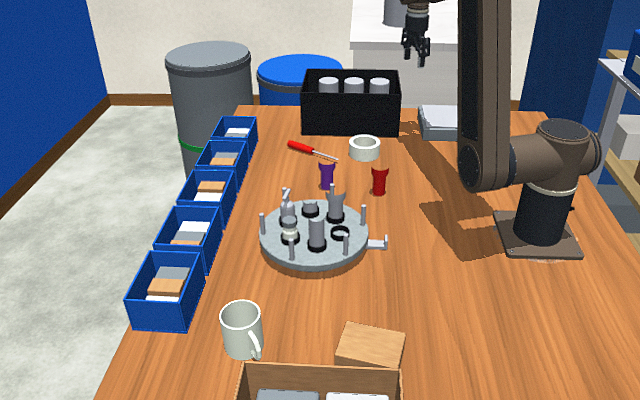

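Top view: the carousel hub is at about (311,191), the tongue at (309,240), and a crossbar shows near (316,168). In the side view a crossbar shows near (286,192). The torch look-alikes are purple at (327,175) and red at (379,180), on the bench. Next I'll crop close.

Run:
```python
import cv2,numpy as np
a=cv2.imread("pics/top0.png")[140:255,260:360]; b=cv2.imread("pics/side0.png")[175:280,250:400]
a=cv2.resize(a,None,fx=4,fy=4,interpolation=3); b=cv2.resize(b,(400*b.shape[1]//100*1,int(b.shape[0]*4)),interpolation=3)
b=b[:, :]; s=400/b.shape[1]; b=cv2.resize(b,(400,int(b.shape[0]*s)))
o=np.zeros((460,800,3),np.uint8); o[:,:400]=a; o[:b.shape[0],400:]=b; cv2.imwrite("pics/crop0.png",o)
```

```text
(no output)
```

View pics/crop0.png

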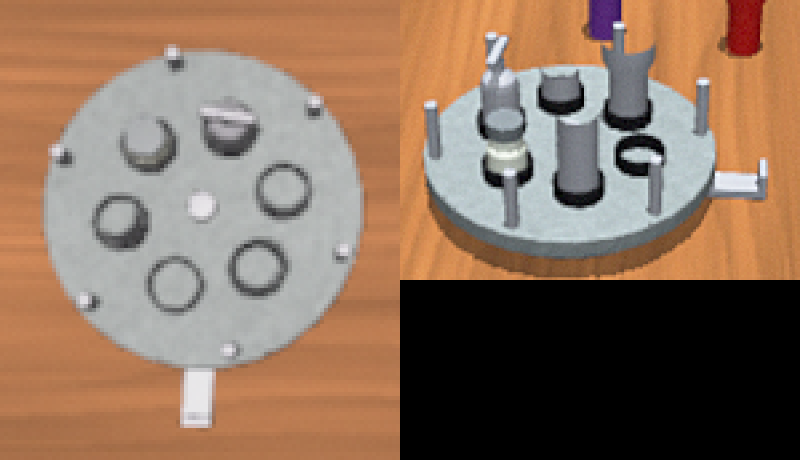

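The crop shows the crossbar item at top crop (230,128), in the cup between pegs (173,53) and (314,100). That is about 170° from the tongue. What could be taken for it: the tube at crop (121,220), the jar (148,143), the torch (258,268) and the tin (283,190). None of these has a crossbar, so the choice is clear.

```bash
cat >> h.py <<'E'
def pegfit(c,pts,z=.105):
    P=np.array([on(c,u,v,z)[:2] for u,v in pts]); ctr=P.mean(0) if len(P)==6 else None
    return P,ctr
E
python3 - <<'E'
from h import *
c=cams.read_camera("top")
P,_=pegfit(c,[(260+u/4,140+v/4) for u,v in [(173,53),(314,102),(343,249),(231,349),(88,298),(61,152)]])
ctr=P.mean(0);d=P-ctr
print("ctr",ctr,"r",np.linalg.norm(d,axis=1))
a=np.degrees(np.arctan2(d[:,1],d[:,0]));print("ang",a)
t=on(c,260+197/4,140+425/4,.02)[:2]-ctr; print("tongue",np.degrees(np.arctan2(t[1],t[0])),np.linalg.norm(t))
h=on(c,260+201/4,140+206/4,.05);print("hub",h)
b=on(c,260+228/4,140+113/4,.137)[:2]-ctr;print("cart bar",np.degrees(np.arctan2(b[1],b[0])),np.linalg.norm(b))
for n,(u,v) in dict(tape=(451,231),scr=(432,205),mug=(209,157),box=(204,232),ring1=(390,198),ring2=(383,242)).items(): print(n,on(c,u,v,.05))
# precise centre of tongue from bright blob
g=c["color"].astype(int).min(2); m=(g>190).astype(np.uint8); m[:230]=0;m[250:]=0;m[:,:300]=0;m[:,320:]=0
v,u=np.nonzero(m);print("tongue px",u.mean(),v.mean(),len(u)); q=on(c,u.mean(),v.mean(),.02)[:2]-ctr;print(np.degrees(np.arctan2(q[1],q[0])))
E
```

```text
ctr [0.57583527 0.06154467] r [0.12435379 0.12273049 0.12239206 0.1242894  0.12247671 0.12226743]
ang [  11.70595931  -48.12076595 -108.67551638 -168.15739933  131.62410075
   71.65060421]
tongue 178.6029225489826 0.18379425553819964
hub [0.57694891 0.06400956 0.05      ]
cart bar -17.79886568656212 0.07033283206756952
tape [ 0.44834338 -0.40960704  0.05      ]
scr [ 0.53514132 -0.34716788  0.05      ]
mug [0.69235988 0.41218391 0.05      ]
box [0.43616351 0.4203003  0.05      ]
ring1 [ 0.55746104 -0.20591657  0.05      ]
ring2 [ 0.4091169  -0.18204218  0.05      ]
tongue px 308.9462365591398 238.33333333333334 93
177.85016439090853
```

Call:
{"method": "move_arm", "body": {"plan": [25,40,10,0,0,7,40,25,40,10,0,0,7,40,25,40,10,0,0,7,40,25,40,10,0,0,7,40,25,40,10,0,0,7,40,25,40,10,0,0,7,40,8,44,0,0,0,7,40,8,44,0,0,0,7,40,8,44,0,0,0,7,40,8,44,0,0,0,7,40,8,44,0,0,0,7,40,8,44,0,0,0,7,40]}}

```text
time: 1.35
eef_pos: [0.4901, -0.1025, 0.2582]
tcp_rot: [0.574, 0.819, 0.0, -0.0]
contact_force: [0.8, -0.3, 0.4]
opening: 0.47
finger_force: 0.0
```

Call:
{"method": "move_arm", "body": {"plan": [0,44,0,0,0,4,40,0,44,0,0,0,4,40,0,44,0,0,0,4,40,0,44,0,0,0,4,40,0,44,0,0,0,3,40,0,44,0,0,0,3,40,0,0,0,0,0,0,40,0,0,0,0,0,0,40]}}

```text
time: 2.15
eef_pos: [0.4898, 0.1604, 0.258]
tcp_rot: [0.408, 0.913, -0.0, -0.0]
contact_force: [0.8, 0.1, 0.4]
opening: 0.467
finger_force: 0.0
```

Run:
```python
from h import *
s=ctrl.get_state();c=shot("wrist","w1");print(s["time"],s["eef_pos"],R.from_quat(s["tcp_rot"]).as_matrix().round(3),s["opening"],s["qpos"])
print(c["T_tool_cam"])
```

```text
2.15 [0.48981582 0.16035227 0.25801424] [[-0.666  0.746 -0.001]
 [ 0.746  0.666 -0.001]
 [ 0.    -0.001 -1.   ]] 0.46729907275523197 [ 1.19633028e-01 -1.12520853e-01  1.89474596e+00 -5.51973135e-04
  1.36019809e+00 -6.09543366e-01]
[[ 9.46756308e-04  9.54642386e-01  2.97753283e-01  7.58933586e-02]
 [ 9.99999538e-01 -8.54012652e-04 -4.41570931e-04 -4.31327676e-04]
 [-1.67257256e-04  2.97753564e-01 -9.54642754e-01 -1.76141419e-01]
 [ 0.00000000e+00  0.00000000e+00  0.00000000e+00  1.00000000e+00]]
```

View pics/w1.png

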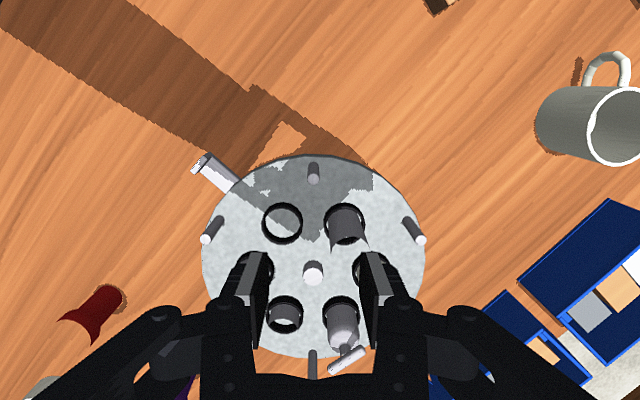

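The wrist view shows the chosen peg at (314,170), the hub at (313,273), and the crossbar cylinder opposite at about (345,350). The fingers will straddle the peg. I'll check the offset with a projection.

```bash
cat >> h.py <<'E'
def wcam(fn=None):
    s=ctrl.get_state(); c=cams.read_camera("wrist")
    if fn: cv2.imwrite(f"pics/{fn}.png",c["color"][:,:,::-1])
    Rt=R.from_quat(s["tcp_rot"]); T=c["T_tool_cam"]
    c["origin"]=Rt.apply(T[:3,3])+s["eef_pos"]; c["orientation"]=(Rt*R.from_matrix(T[:3,:3])).as_quat(); return s,c
E
python3 - <<'E'
from h import *
s,c=wcam()
C=np.array([.576,.062]);a=np.radians(131.8);p=C+.125*np.array([np.cos(a),np.sin(a)])
print(px(c,[*p,.105]),px(c,[*p,.045]),px(c,[*C,.05]),px(c,[*s["eef_pos"][:2],.105]))
cv2.imwrite("pics/w1c.png",cv2.resize(c["color"][140:300,190:440,::-1],None,fx=3,fy=3,interpolation=3))
E
```

```text
[313.30170385 179.09933202] [313.40382036 166.14390119] [313.54807429 269.67906164] [314.18629229 174.02112928]
```

View pics/w1c.png

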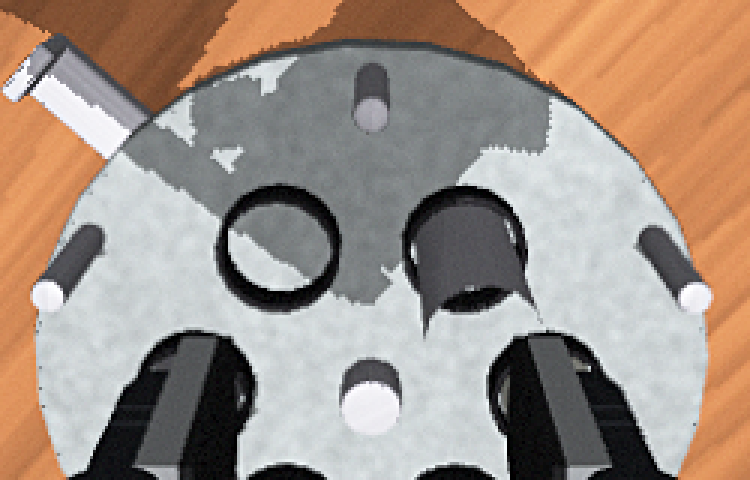

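The peg top is measured at (314,178), against (313,179) predicted, so alignment is within 1 mm. Now I descend around it.

Call:
{"method": "move_arm", "body": {"plan": [0,0,-30,0,0,0,40,0,0,-30,0,0,0,40,0,0,-30,0,0,0,40,0,0,-30,0,0,0,40,0,0,-30,0,0,0,40,0,0,-20,0,0,0,40,0,0,-10,0,0,0,40,0,0,0,0,0,0,26,0,0,0,0,0,0,26,0,0,0,0,0,0,26]}}

```text
time: 3.25
eef_pos: [0.4917, 0.1594, 0.0801]
tcp_rot: [0.41, 0.912, 0.001, 0.001]
contact_force: [0.0, -1.0, -0.1]
opening: 0.304
finger_force: 0.0
```

Run:
```python
from h import *
# waypoints: clockwise, 5 deg per row, r=.130, start at 131.8
C=np.array([.576,.062]); s=ctrl.get_state(); p=s["eef_pos"][:2]; print(p,s["eef_pos"][2],s["opening"])
th=131.8-5*np.arange(0,35); W=C+.130*np.c_[np.cos(np.radians(th)),np.sin(np.radians(th))]
print(((W[0]-p)*1000).round(1))
print([f"{t:.0f}: {a:.1f},{b:.1f}" for t,(a,b) in zip(th[1:],np.diff(np.round(W*1000,1),axis=0))])
```

```text
[0.49168279 0.15943091] 0.08013830521137102 0.3041569822342097
[-2.3 -0.5]
['127: 8.7,7.2', '122: 9.4,6.4', '117: 9.9,5.5', '112: 10.3,4.7', '107: 10.7,3.8', '102: 11.0,2.8', '97: 11.2,1.8', '92: 11.3,0.8', '87: 11.4,-0.1', '82: 11.2,-1.1', '77: 11.2,-2.1', '72: 10.9,-3.1', '67: 10.6,-4.0', '62: 10.2,-4.9', '57: 9.8,-5.8', '52: 9.2,-6.6', '47: 8.6,-7.4', '42: 7.9,-8.2', '37: 7.2,-8.7', '32: 6.4,-9.4', '27: 5.5,-9.9', '22: 4.7,-10.3', '17: 3.8,-10.7', '12: 2.8,-11.0', '7: 1.8,-11.2', '2: 0.8,-11.3', '-3: -0.1,-11.4', '-8: -1.1,-11.2', '-13: -2.1,-11.2', '-18: -3.1,-10.9', '-23: -4.0,-10.6', '-28: -4.9,-10.2', '-33: -5.8,-9.8', '-38: -6.6,-9.2']
```

Run:
```python
from h import *
s,c=wcam(); a,b=c["color"],cams.read_camera("side")["color"]
o=np.zeros((400,800,3),np.uint8); o[:,:420]=a[:,110:530]; o[:,420:]=cv2.resize(b[160:290,260:384],(380,398))[:400] if 0 else np.pad(cv2.resize(b[160:290,260:384],(380,398)),((0,2),(0,0),(0,0)))
cv2.imwrite("pics/d1.png",o[:,:,::-1])
```

```text
(no output)
```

View pics/d1.png

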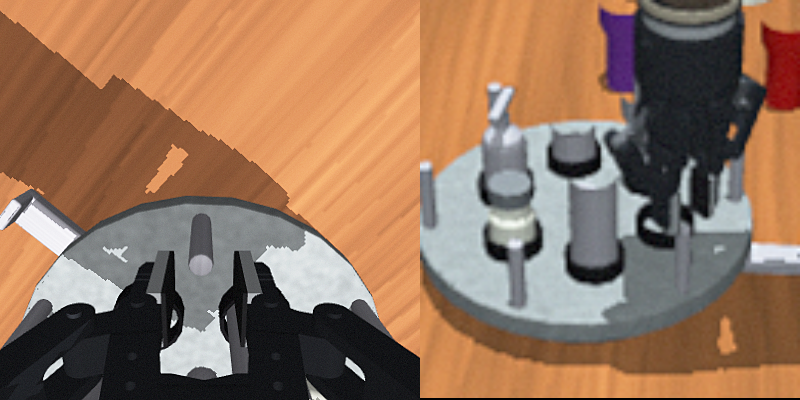

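Run:
```python
from h import *
s,c=wcam(); C=np.array([.576,.062]);a=np.radians(131.8);e=np.array([np.cos(a),np.sin(a)])
Rt=R.from_quat(s["tcp_rot"])
f=lambda q:(px(c,q)-[110,0]).round()
print("pegtop",f([*(C+.125*e),.105]),"tcp",f(s["eef_pos"]))
for x in(-.011,.011):
  for y in(-.013,.013):
    for z in(-.007,-.03): print(x,y,z,f(s["eef_pos"]+Rt.apply([x,y,z])))
```

```text
pegtop [200. 268.] tcp [204. 239.]
-0.011 -0.013 -0.007 [180. 263.]
-0.011 -0.013 -0.03 [176. 286.]
-0.011 0.013 -0.007 [229. 263.]
-0.011 0.013 -0.03 [232. 286.]
0.011 -0.013 -0.007 [179. 224.]
0.011 -0.013 -0.03 [175. 243.]
0.011 0.013 -0.007 [230. 224.]
0.011 0.013 -0.03 [234. 243.]
```

Run:
```python
from h import *
s,c=wcam(); d=cams.read_camera("side"); Rt=R.from_quat(s["tcp_rot"])
C=np.array([.576,.062]);a=np.radians(131.8);P=C+.125*np.array([np.cos(a),np.sin(a)])
def mk(cam,x0,y0,w,h,k):
    im=cv2.resize(cam["color"][y0:y0+h,x0:x0+w,::-1].copy(),None,fx=k,fy=k,interpolation=3)
    def dot(p,col): u=(px(cam,p)-[x0,y0]+.5)*k; cv2.circle(im,tuple(int(t) for t in u),3,col,-1)
    dot([*P,.105],(0,255,255));dot(s["eef_pos"],(0,0,255))
    for y in(-.013,.013):
        for x in (-.011,.011):dot(s["eef_pos"]+Rt.apply([x,y,-.008]),(0,255,0));dot(s["eef_pos"]+Rt.apply([x,y,-.045]),(255,0,0))
    return im
A=mk(c,245,190,133,200,3);B=mk(d,315,160,66,100,6)
cv2.imwrite("pics/m1.png",np.hstack([A,B])); print(A.shape,B.shape)
```

```text
(600, 399, 3) (600, 396, 3)
```

View pics/m1.png

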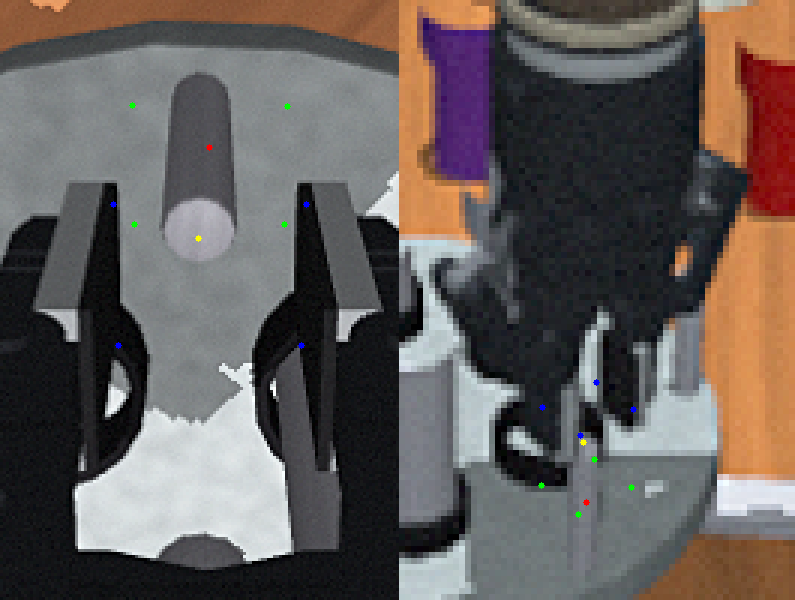

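The picture shows the visible fingertips about 35 mm behind the reported TCP, just above the peg top at wrist crop (199,230). The body and items still have clearance, so I'll go 22 mm lower and slightly outward, then test with a short push.

Call:
{"method": "move_arm", "body": {"plan": [-3,2,0,0,0,0,26,-2,1,-6,0,0,0,26,0,0,-8,0,0,0,26,0,0,-8,0,0,0,26,0,0,0,0,0,0,26,9,7,0,0,0,-5,26,9,6,0,0,0,-5,26,10,5,0,0,0,-5,26,0,0,0,0,0,0,26]}}

```text
time: 4.4
eef_pos: [0.514, 0.1809, 0.0562]
tcp_rot: [0.525, 0.851, 0.0, 0.0]
contact_force: [-0.4, -0.3, -0.5]
opening: 0.304
finger_force: 0.0
```

Run:
```python
from h import *
s,c=wcam(); d=cams.read_camera("side"); print(s["eef_pos"],s["contact_force"],s["opening"])
A=cv2.resize(c["color"][200:400,245:378],None,fx=3,fy=3);B=cv2.resize(d["color"][160:260,315:381],None,fx=6,fy=6,interpolation=3)
cv2.imwrite("pics/m2.png",np.hstack([A,B])[:,:,::-1])
```

```text
[0.51397061 0.18086006 0.05616351] [-0.40339829 -0.33859059 -0.46200582] 0.3042785516975963
```

View pics/m2.png

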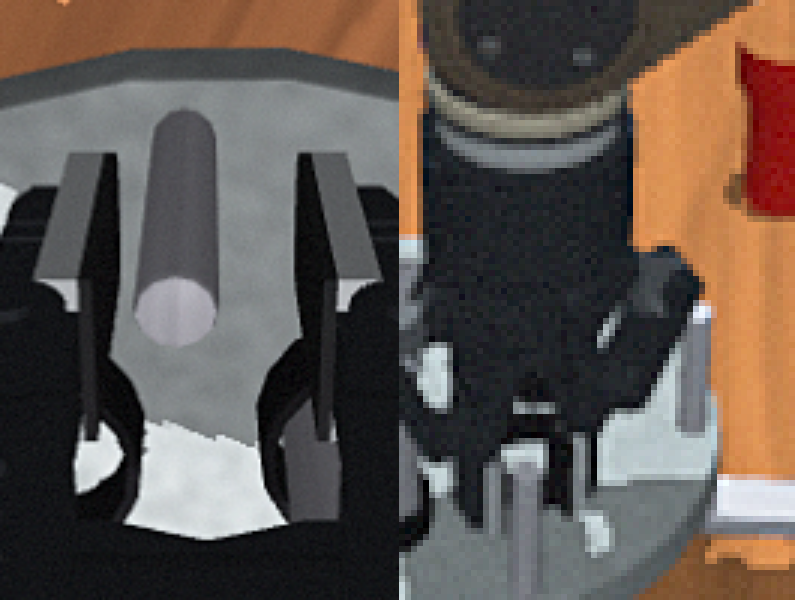

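The peg has followed the fingers: it is still in the gap at (177,310) after 15° of travel, and the force is under 1 N. I'll continue along the arc.

Call:
{"method": "move_arm", "body": {"plan": [10.6,5,0,0,0,-5,26,11,4,0,0,0,-5,26,11.3,3,0,0,0,-5,26,11.5,2,0,0,0,-5,26,11.6,1,0,0,0,-5,26,11.7,0,0,0,0,-5,26,11.6,-1,0,0,0,-5,26,11.5,-2,0,0,0,-5,26,11.3,-3,0,0,0,-5,26,11,-4,0,0,0,-5,26,10.6,-5,0,0,0,-5,26,10,-6,0,0,0,-5,26]}}

```text
time: 5.7
eef_pos: [0.6462, 0.1751, 0.0559]
tcp_rot: [0.881, 0.473, -0.001, -0.001]
contact_force: [-1.4, 2.0, 0.4]
opening: 0.305
finger_force: 1.1
```

Call:
{"method": "move_arm", "body": {"plan": [9.6,-6.7,0,0,0,-5,26,9,-7.5,0,0,0,-5,26,8.3,-8.3,0,0,0,-5,26,7.5,-8.9,0,0,0,-5,26,6.7,-9.6,0,0,0,-5,26,6,-10,0,0,0,-5,26,5,-10.6,0,0,0,-5,26,4,-11,0,0,0,-5,26,3,-11.3,0,0,0,-5,26,2,-11.5,0,0,0,-5,26,1,-11.6,0,0,0,-5,26,0,-11.7,0,0,0,-5,26]}}

```text
time: 6.9
eef_pos: [0.7079, 0.056, 0.0558]
tcp_rot: [1.0, -0.03, -0.001, -0.001]
contact_force: [-1.8, 2.1, 0.2]
opening: 0.301
finger_force: 0.9
```

Run:
```python
from h import *
s,c=wcam(); p=s["eef_pos"][:2]-[.576,.062]; print(s["qpos"],s["contact_force"],np.hypot(*p),np.degrees(np.arctan2(p[1],p[0])))
B=cv2.resize(c["color"][170:400,160:460],None,fx=2,fy=2)
cv2.imwrite("pics/m3.png",B[:,:,::-1])
```

```text
[-6.40526193e-02  4.95596506e-01  1.57401858e+00  1.39879975e-03
  1.07437249e+00  1.56661157e+00] [-1.80122708  2.07981243  0.22673824] 0.1320543643143293 -2.5829453345996245
```

View pics/m3.png

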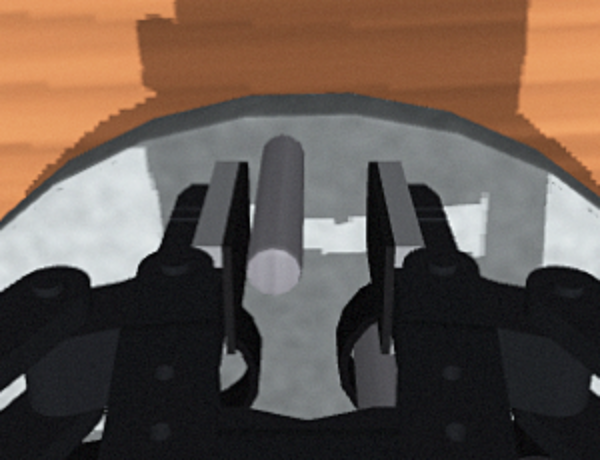

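The peg is at the left finger, with its top at crop (274,271), which is full-image (297,305). I'll work out its angle.

Run:
```python
from h import *
s,c=wcam(); q=on(c,297,305.5,.105)[:2]-[.576,.062]; print(q,np.hypot(*q),np.degrees(np.arctan2(q[1],q[0])))
```

```text
[ 0.1239875  -0.00119547] 0.12399326474932655 -0.5524207155673428
```

Call:
{"method": "move_arm", "body": {"plan": [-1,-11.5,0,0,0,-5,26,-2,-11.3,0,0,0,-5,26,-3,-11.1,0,0,0,-5,26,-4,-10.8,0,0,0,-5,26,-3.8,-8.4,0,0,0,-4,26,-3.3,-6.1,0,0,0,-3,26,-2.3,-4,0,0,0,-2,26,-1.5,-2.3,0,0,0,-1,26,0,0,0,0,0,0,26,0,0,0,0,0,0,26]}}

```text
time: 8.0
eef_pos: [0.6883, -0.0098, 0.0566]
tcp_rot: [0.958, -0.286, 0.0, 0.0]
contact_force: [0.0, 0.2, -0.4]
opening: 0.306
finger_force: 0.0
```

Run:
```python
from h import *
s,c=wcam(); p=s["eef_pos"][:2]-[.576,.062]; print(s["contact_force"],np.hypot(*p),np.degrees(np.arctan2(p[1],p[0])))
# peg top: bright neutral blob near predicted spot
for th in(-28,-30,-32,-34): print(th,px(c,[.576+.125*np.cos(np.radians(th)),.062+.125*np.sin(np.radians(th)),.105]).round(1))
g=c["color"][285:325,270:345].astype(int).min(2); print(g[::4,::3])
```

```text
[ 0.03942568  0.2013532  -0.44809811] 0.13331190856713446 -32.571627051686846
-28 [288.7 305.1]
-30 [299.2 304.4]
-32 [309.8 304.1]
-34 [320.3 304. ]
[[ 93   8  20   7  13 120  78  82  83  83  89  89  81  79 177 217 215 212
  213 215 220 219 221 214 179]
 [103  13  14  12   7 106  84  85  82  83  88  92  80  81 177 223 217 216
  217 219 221 228 121 123 136]
 [109  27   5   9  14  73  78  87  85  83  88  88  76  81 176 211 214 229
  222 234 122 131 128 125 140]
 [142  34   7  12   3  85  77 100 153 165 163 127  80  77 179 173 123 127
  124 126 130 131 127 123 128]
 [149  30  15  13   0  86 161 162 158 153 165 161 163 101  99 124 122 126
  121 125 124 130 132 130 126]
 [ 17  34  16  11   0 151 158 160 157 152 159 160 156 166 120 128 126 131
  134 131 128 135 130 127 124]
 [ 16  34  17  10  13 153 152 154 156 145 155 162 153 158 126 129 132 130
  132 132 123 120 127 125 124]
 [  2  32  21  15 100 118 150 152 148 150 157 160 149 147 127 129 123 125
  126 130 134 129 126 131 138]
 [ 16  38  20   9 107 125 122 145 146 147 158 151 124 128 117 117 119 121
  127 129 128 131 128  28   7]
 [ 13  38  23   7 129 122 121 122 121 124 125 124 132 124 127 125 121 121
  128 128 134 137   0   9  14]]
```

The peg is at -29.8° against a target of -31.7°. I'll push 2° more, back off to centre the gap, open, and lift.

Call:
{"method": "move_arm", "body": {"plan": [-1.2,-1.9,0,0,0,-1,26,-1.2,-1.9,0,0,0,-1,26,0,0,0,0,0,0,26,0,0,0,0,0,0,26,1.6,2.5,0,0,0,0,26,1.6,2.5,0,0,0,0,26,0,0,0,0,0,0,32,0,0,0,0,0,0,32,0,0,10,0,0,0,32,0,0,20,0,0,0,32,0,0,30,0,0,0,32,0,0,40,0,0,0,32]}}

```text
time: 9.25
eef_pos: [0.6875, -0.0083, 0.1558]
tcp_rot: [0.953, -0.304, -0.002, 0.0]
contact_force: [0.8, -1.1, -0.9]
opening: 0.376
finger_force: 0.0
```

Call:
{"method": "move_arm", "body": {"plan": [0,0,45,0,0,0,32,0,0,45,0,0,0,32,0,-40,20,0,0,0,32,0,-45,0,0,0,0,32,0,-45,0,0,0,0,32,0,-45,0,0,0,0,32,0,-45,0,0,0,0,32,0,-45,0,0,0,0,32,0,-30,0,0,0,0,32,0,0,0,0,0,0,32,0,0,0,0,0,0,32]}}

```text
time: 10.35
eef_pos: [0.6887, -0.304, 0.2668]
tcp_rot: [0.953, -0.304, 0.0, -0.0]
contact_force: [-0.7, 0.7, 0.3]
opening: 0.376
finger_force: 0.0
```

Run:
```python
from h import *
s=ctrl.get_state();print(s["eef_pos"],s["contact_force"])
a=cams.read_camera("top")["color"][140:255,260:360]; b=cams.read_camera("side")["color"][175:280,250:400]
a=cv2.resize(a,None,fx=4,fy=4,interpolation=3); b=cv2.resize(b,(400,280),interpolation=3)
o=np.zeros((460,800,3),np.uint8); o[:,:400]=a; o[:280,400:]=b; cv2.imwrite("pics/end.png",o[:,:,::-1])
```

```text
[ 0.68871149 -0.30396117  0.2667773 ] [-0.65369498  0.6933259   0.30459519]
```

View pics/end.png

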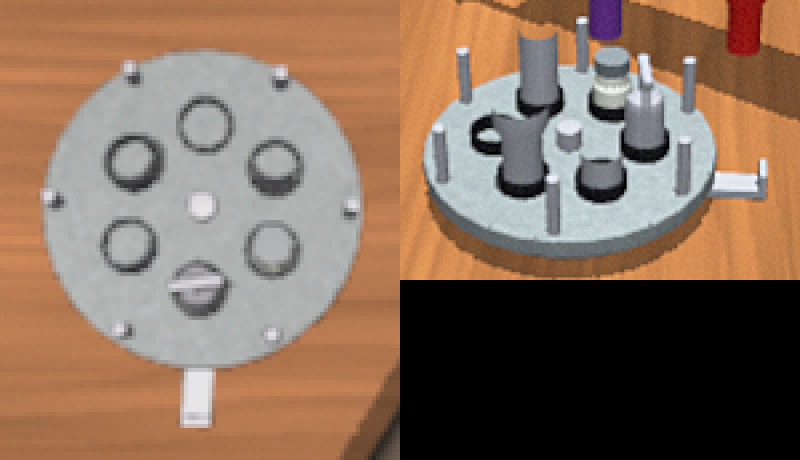

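The crossbar cylinder is at top crop (199,287), in line with the hub (201,206) and the tongue (197,400). All five items are upright in their cups, and the arm is clear and at rest. I'm handing in.

```bash
python3 -c "
from plant import order
print(order.sign_off())"
```

```text
the job is handed in; nothing more can be done
None
```

The gas cylinder now stands in line with the tongue after about 164° of clockwise turn, with all five items upright and the arm clear; the job is handed in, though the sign-off returned no verdict.

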